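Bed the stone mortar in its dished ring

TASK

Get the mortar ready for pounding: its pestle has been left lying in the brass ring that the mortar belongs in. Put the pestle into the mortar, head down, and shove the mortar (do not lift or upset it, it is heavy) across the marble and over the ring's bevelled edge until its rounded foot drops into the dish and it stands there level and centred, with the pestle still in it. Leave the bottle, the tin, the jigger and the salt cellar where they are.

Things in the scene. Friction and masses are not known exactly. Their poses are not given: they have to be found in the camera images.
- mortar: Loose dark grey stone mortar, 0.85 kg, 70 mm high, left or right of the ring. Origin: centre of its underside, z along its axis; round, so yaw means nothing. Flat foot 58 mm across, then a rounded underside, 71 mm across at 5 mm height, 92 mm at 16 mm, 106 mm at 24 mm; widest, 116 mm, at 36 mm height, 107 mm at the rim. Push it low (20 to 30 mm up), it slides; pushed near the rim it tips forward.
- mortar_rim (a point): Centre of the mortar's mouth, 70 mm above its origin. The hollow is 96 mm across here, rounded, 54 mm deep; the wall is 5 mm thick at the rim and about 13 mm lower down.
- ring: Fixed polished brass ring, a shallow dish with a bevelled edge, 144 mm across. Origin: its centre, on the worktop. The lip's crest is 7 mm high and 75 mm across; outside it an 11 degree bevel runs down to a thin edge. Stone slides easily on it (friction 0.2, on the worktop 0.6): to shove the mortar over takes 5 to 15 N; it rocks by about 0.2 rad and rises 8 mm on the way.
- ring_floor (a point): Centre of the ring's flat, darker dish floor, 63 mm across, 2 mm above the worktop; a smooth 45 degree slope rises from it to the crest. Within about 6 mm of the centre the mortar slides down into the dish by itself; its foot has about 1.5 mm of play all round. Seated, its origin lies here and it stands level.
- pestle: Loose grey stone pestle, 151 mm long, 0.17 kg. Origin: middle of its ball head (radius 19 mm); x runs along its axis to the handle's end, 132 mm from the origin. Handle 21 to 22 mm thick; centre of mass 34 mm from the origin. In the mortar it leans on the rim, its head at the bottom of the hollow, its axis about 40 degrees above level.
- pestle_grip (a point): Point on the pestle's axis 104 mm from its origin, where it is 21 mm thick. At the start the pestle lies nearly level, head in the dish, shaft across the lip, handle pointing away from the robot within 0.5 rad; its axis is 21 mm above the worktop at the head and 14 mm here. This part is clear of the ring, free to grip from above.
- salt_cellar: Bystander: loose white marble salt cellar, a round bowl 68 mm across, 34 mm high, on the other side of the ring from the mortar. Origin: centre of its underside.
- bitters: Bystander: loose small round glass bottle with a cap, 52 mm across, 138 mm high, behind the ring on the right. Origin: centre of its underside.
- tin: Bystander: loose small round tin with a darker lid, 62 mm across, 70 mm high, behind the ring on the left. Origin: centre of its underside.
- jigger: Bystander: loose brass hourglass jigger, 47 mm across, 86 mm high, behind on the far right. Origin: centre of its underside.

How it is judged (in metres and radians):
At the end, for the whole second after the job is handed in: The mortar stands at rest in the ring's dish, within 4 mm of the ring's centre, its origin less than 3.5 mm above the worktop, level within 0.03 rad; the pestle rests in it, the middle of its head within 35 mm of the mortar's axis and less than 58 mm above the mortar's underside (horizontal distance between mortar and ring below 0.004 m and height (world z) of mortar below 0.0035 m and angle between mortar's own z axis and vertical below 0.03 rad and horizontal distance between pestle and mortar below 0.035 m and z of pestle in the frame of mortar below 0.058 m and linear speed of mortar below 0.02 m/s and linear speed of pestle below 0.03 m/s); the robot touches nothing.
It fails at once if the mortar is lifted (its underside's centre more than 30 mm above the worktop) (height (world z) of mortar above 0.03 m).
It fails at once if the mortar is upset (tilted by more than 0.6 rad) (angle between mortar's own z axis and vertical above 0.6 rad).
It fails at once if the salt cellar, the bottle, the tin or the jigger is moved by more than 20 mm or tipped over (distance of any of salt_cellar, bitters, tin, jigger from where it was at the start of the episode above 0.02 m or angle between any of salt_cellar, bitters, tin, jigger's own z axis and vertical above 0.5 rad).
It also fails if it takes over 58 s, if anything falls off the work surface, if the arm or the gripper's body presses on something with over 40 N, if the wrist force passes 120 N, or if a joint passes its speed limit or range.

ROBOT

A 6-joint arm with a two-finger parallel gripper is mounted at the origin on a cart in front of the work surface, level with it; the furniture and walls round the work are solid. World frame = base frame: x ahead of the robot, y to its left, z up, the work surface at z = 0. Lengths are in mm, angles in rad, forces in N, time in s.
With the tool pointing down it reaches from about 350 to 975 mm from the base axis. Payload 7.1 kg.
Tool frame: the origin (TCP) lies midway between the tips of the shut fingers; the grasp point (between the pads) lies ctrl.tcp_to_grasp behind it (ctrl.tcp_to_grasp is the distance from the TCP to the grasp point, in mm); z points along the fingers, y is the direction in which the jaws open and shut (so a half turn about z gives the same grasp; the last joint's range is limited). The gripper opens to 88 mm and grips with 3 to 60 N. Pads are 20 mm wide; open, the fingers measure 115 mm over their backs; the gripper's body (75 mm by 178 mm) begins 61 mm behind the grasp point.
Start: joints at [-1.307, 0.423, 1.63, -0, 1.089, -0.019], TCP at [174.422, -600.151, 222.675] pointing down, gripper open.
Joint ranges: [-3, 3], [-0.9, 2.11], [0.09, 2.58], [-1.31, 4.45], [0.11, 2.69], [-2.54, 2.54]. Speed limits (rad/s): [2.39, 2.39, 3.01, 3.14, 3.14, 3.14].

INTERFACE

Orientations are given as a rotation vector (axis times angle).
In Python, from workcell import ctrl gives the robot as it stands.
- The arm moves only by the tool play_rows, never from a script. Its argument "increments" is text: rows parted by semicolons, each of 5 numbers parted by spaces: the opening, from 0 (shut) to 1 (fully open), then the shift along the world's x, y, z in m, then the turn about the world's z in degrees. A call has 1 to 20 rows; each row shifts and turns the commanded pose from where the row before left it; what a row does not reach is not made up. A row lasts 1/10 s, in which the tool goes at most 50 mm and 8.59 degrees, less where a joint would pass 70% of its speed; a pose out of reach is approached as far as the arm can. A call is refused whole if a number of a shift passes 0.05 or a number of a turn 8.59, either way. A call with a gripper value outside its range is refused whole. The fingers move at their own pace and stop on an object; the grip force is fixed at half the most. Time passes only in rows, so rows that do not move let the fingers close. It gives the time, the measured TCP pose, the force and the opening at its end, in the units of the state.
- ctrl.get_obs(): the state, without advancing time (a new reading comes with each control period).
- ctrl.get_image(name): name is "side" or "top" or "wrist"; returns a dict with "img" (420x560x3 uint8, red, green, blue), "range_z" (420x560 float32, mm along the optical axis (not along the pixel's ray), 0 where there is no reading), "vertical_fov" (degrees; the focal length in pixels is half the picture's height over the tangent of half this angle, whatever the lens; pixels are square), "cx", "cy" (the principal point, pixels), "k1" (the pictures are not rectified: a ray, as slopes to the right and down, at radius r is drawn at 1 + k1 r^2 times it, then the intrinsics apply), "origin" and "attitude" of the camera in the world. Camera axes: x right, y down, z forward; pixel columns grow to the right and rows downward; lengths in mm; the calibration is good to about 2 mm. A picture is of the moment at which its call begins.
- ctrl.close_job(): hands the job in, once; it reports no verdict.
The state is a dict: "t": time; "qpos": joint angles; "qvel": joint speeds; "joint_torque": joint torques, N m; "ee_pos": TCP position; "orientation": TCP orientation; "ft_force": force on the tool from outside, world axes, zero at the start; "moment": the same for the moment, N m; "width": finger opening in mm.
Only numpy, scipy, OpenCV 4.12 (cv2) and the standard library are available. Lean on these libraries where they do the work, as an engineer would, in place of code of your own. Each camera call takes 0.05 s, during which the arm holds its last target. There are 200 camera calls.

## Working session

There is one attempt and no reset: what is moved stays moved. The work goes in short steps, Python scripts to look and compute and a tool call to move; the robot and the scene stay as the last step left them, time stands still between calls to the robot, and variables do not carry over. Pictures are saved under pics/ and viewed, on a budget of 10 in all, crops included, one or two more only if the job needs it, and the job is handed in when it is done.

Besides the shell and the picture viewer there is one more tool, called after "Emit:" as name(argument=value, ...), one argument or row to a line, values as JSON. play_rows: Moves the arm, as the interface text tells. Its arguments: {"type":"object","properties":{"increments":{"type":"string"}},"required":["increments"]}

```bash
mkdir -p pics
cat > h.py <<'E'
import numpy as np, cv2
from scipy.spatial.transform import Rotation as R
from workcell import ctrl
def get(n):
    d=ctrl.get_image(n); h,w=d['img'].shape[:2]
    f=h/2/np.tan(np.radians(d['vertical_fov'])/2)
    d['K']=np.array([[f,0,d['cx']],[0,f,d['cy']],[0,0,1]]); d['D']=np.array([d['k1'],0,0,0.])
    A=np.array(d['attitude'],float); d['R']=A if A.shape==(3,3) else R.from_rotvec(A).as_matrix()
    d['o']=np.array(d['origin'],float); return d
def rays(d,uv):
    p=cv2.undistortPoints(np.array(uv,float).reshape(-1,1,2),d['K'],d['D']).reshape(-1,2)
    return np.c_[p,np.ones(len(p))]
def plane(d,uv,z):
    r=rays(d,uv)@d['R'].T; return d['o']+r*((z-d['o'][2])/r[:,2])[:,None]
def cloud(d):
    h,w=d['img'].shape[:2]; v,u=np.mgrid[:h,:w]
    P=rays(d,np.c_[u.ravel(),v.ravel()])*d['range_z'].reshape(-1,1)
    return (P@d['R'].T+d['o']).reshape(h,w,3)
def save(d,n): cv2.imwrite('pics/'+n+'.png',d['img'][:,:,::-1])
E
python3 - <<'E'
from h import *
print(ctrl.get_obs(), ctrl.tcp_to_grasp)
ims=[]
for n in ['top','side']:
    d=get(n); save(d,n+'0'); print(n,d['o'],d['R'].round(3).tolist(),d['vertical_fov'],d['k1'],(d['range_z']>0).mean())
E
```

```text
{'t': 0.0, 'qpos': array([-1.30700034e+00,  4.23842868e-01,  1.63065964e+00, -7.82646641e-06,
        1.08856293e+00, -1.90289095e-02]), 'qvel': array([ 9.70204730e-04, -8.96502734e-04,  3.79133046e-04,  6.16685644e-04,
        7.78529350e-04, -3.08393709e-05]), 'joint_torque': array([-2.32411316e-03, -5.44628191e+01, -2.73663604e+01,  6.42283098e-02,
        2.27142626e-02, -1.31483412e-04]), 'ee_pos': array([ 174.28544555, -599.65601624,  221.91234277]), 'orientation': array([-3.10878585e+00, -4.42580844e-01,  2.93089831e-04]), 'ft_force': array([-0.46085681,  0.55714697, -0.23243635]), 'moment': array([-0.04747278,  0.0469233 , -0.04352202]), 'width': 87.99342441845559} 18.700000000000003
top [ 486.82353023  -80.15876498 1020.57154325] [[0.028, -0.993, 0.117], [-0.999, -0.026, 0.021], [-0.018, -0.117, -0.993]] 56.45557012034058 -0.0885078511156485 0.9958035714285715
side [390.26327561 774.95381346 747.09789122] [[-0.98, -0.108, 0.167], [-0.198, 0.596, -0.778], [-0.015, -0.796, -0.606]] 53.626483735074714 0.04017266863542452 0.9960926870748299
```

View pics/top0.png

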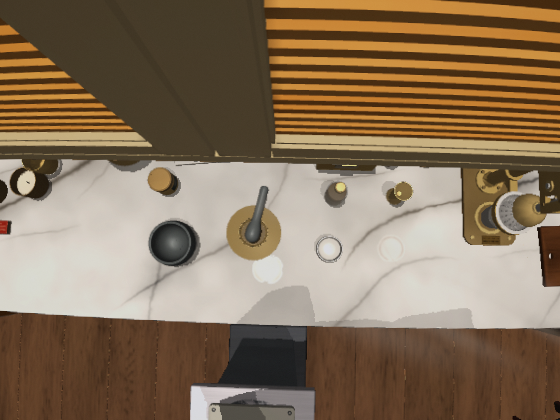

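View pics/side0.png

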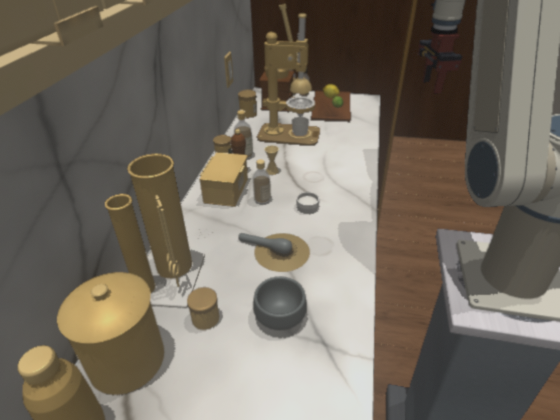

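The top view shows the mortar left at (172,242), the ring at (253,232) with the pestle from (253,235) to (264,188), the salt cellar at (329,249), the bottle at (337,193), the tin at (162,180) and the jigger at (402,191). The side view agrees. Next I measure them.

```bash
cat > m.py <<'E'
from h import *
def measure(d,ring=True,box=None):
    P=cloud(d); hsv=cv2.cvtColor(d['img'],cv2.COLOR_RGB2HSV)
    x0,x1,y0,y1=box
    roi=(P[...,0]>x0)&(P[...,0]<x1)&(P[...,1]>y0)&(P[...,1]<y1)
    return P,hsv,roi
E
python3 - <<'E'
from m import *
for n in ['top','side']:
    d=get(n); P=cloud(d); hsv=cv2.cvtColor(d['img'],cv2.COLOR_RGB2HSV)
    H,S,V=[hsv[...,i].astype(int) for i in range(3)]
    reach=(P[...,0]>300)&(P[...,0]<760)&(P[...,1]>-450)&(P[...,1]<350)
    m=reach&(P[...,2]>10)&(P[...,2]<160)
    nb,l,st,c=cv2.connectedComponentsWithStats(m.astype(np.uint8))
    print(n,'table z',np.median(P[reach&(P[...,2]<6)][:,2]))
    for i in range(1,nb):
        if st[i,4]<40: continue
        q=P[l==i]; print(c[i].round(),st[i,4],q.min(0).round(),q.max(0).round(),hsv[l==i].mean(0).round())
    # ring: brass low
    b=reach&(P[...,2]<12)&(P[...,2]>-8)&(S>110)&(H>12)&(H<32)
    nb,l,st,c=cv2.connectedComponentsWithStats(b.astype(np.uint8))
    i=1+np.argmax(st[1:,4]); cn=max(cv2.findContours((l==i).astype(np.uint8),0,1)[0],key=cv2.contourArea)
    hp=plane(d,cv2.convexHull(cn).reshape(-1,2),1.)[:,:2].astype(np.float32)
    print('ring',cv2.minEnclosingCircle(hp),cv2.fitEllipse(hp),st[i])
    # mortar rim points: z 60..75
    mm=reach&(P[...,2]>62)&(P[...,2]<78)&(S<90)&(V<130)
    nb,l,st,c=cv2.connectedComponentsWithStats(mm.astype(np.uint8)); i=1+np.argmax(st[1:,4])
    q=P[l==i]; print('rim',cv2.minEnclosingCircle(q[:,:2].astype(np.float32)),st[i],np.median(q[:,2]))
    # pestle
    pm=reach&(P[...,2]>12)&(P[...,2]<60)&(S<90)&(V<150)
    nb,l,st,c=cv2.connectedComponentsWithStats(pm.astype(np.uint8))
    for i in range(1,nb):
        if st[i,4]>60:
            q=P[l==i]; print('dark',c[i],st[i,4],cv2.minAreaRect(q[:,:2].astype(np.float32)),q[:,2].max())
E
```

```text
top table z -0.8094541865981455
[346. 167.] 281 [ 711. -301.   10.] [ 728. -150.   91.] [ 19. 127.  69.]
[162. 181.] 604 [640. 214.  11.] [701. 276.  74.] [ 19. 129. 132.]
[336. 193.] 450 [ 622. -222.   10.] [ 671. -172.  142.] [ 18.  69. 120.]
[400. 192.] 384 [ 630. -382.   10.] [ 675. -336.   87.] [ 20. 121. 127.]
[256. 217.] 558 [521. -24.  11.] [668.  28.  44.] [40. 14. 90.]
[172. 243.] 1693 [456. 151.  10.] [567. 262.  74.] [58.  9. 61.]
[329. 249.] 558 [ 476. -219.   10.] [ 541. -153.   37.] [ 28.  19. 189.]
ring ((547.2033081054688, 9.043519973754883), 70.12596893310547) ((547.4755249023438, 9.252248764038086), (138.06251525878906, 140.09518432617188), 179.35968017578125) [ 227  206   54   53 1634]
rim ((513.2614135742188, 208.20236206054688), 55.00236892700195) [149 221  44  44 442] 68.12111150412812
dark [256.16157989 216.83662478] 557 ((594.393798828125, -2.1918869018554688), (36.058815002441406, 149.716796875), 76.22350311279297) 43.702418243546845
dark [188.25748503 245.20359281] 167 ((507.7505187988281, 178.96749877929688), (56.338226318359375, 113.11640167236328), 80.93
[... 360 characters left out ...]
 55. 119.]
[307. 201.] 376 [ 476. -218.   10.] [ 541. -149.   35.] [ 21.  15. 150.]
[183. 245.] 507 [749.  98.  10.] [760. 143. 160.] [20. 84. 90.]
[268. 242.] 507 [521. -17.  10.] [668.  33.  41.] [ 49.   9. 101.]
[173. 262.] 254 [742. 167.  11.] [760. 213. 160.] [ 20.  89. 114.]
[279. 303.] 2335 [454. 157.  13.] [566. 270.  73.] [52.  7. 86.]
[203. 306.] 1042 [638. 216.  10.] [700. 280.  73.] [ 19.  91. 128.]
[156. 325.] 128 [720. 326.  11.] [733. 350. 152.] [20. 80. 94.]Traceback (most recent call last):
  File "<stdin>", line 15, in <module>
    return _wrapfunc(a, 'argmax', axis=axis, out=out, **kwds)
    return bound(*args, **kwds)
ValueError: attempt to get argmax of an empty sequence
```

Run:
```python
from h import *
d=get('top');P=cloud(d)
for r in range(100,170,8): print(r,P[r,200].round(),P[r,256].round(),P[r,300].round())
d=get('side');P=cloud(d)
for r,c in[(100,100),(150,30),(60,150),(30,200),(10,60)]: print(P[r,c].round())
```

```text
100 [575. -27. 806.] [575. -60. 807.] [584. -86. 786.]
108 [575. -25. 793.] [575. -59. 795.] [585. -86. 770.]
116 [575. -22. 780.] [575. -58. 781.] [585. -87. 756.]
124 [575. -18. 765.] [576. -57. 765.] [585. -87. 739.]
132 [578. -13. 739.] [575. -56. 748.] [585. -88. 721.]
140 [575. -10. 726.] [575. -54. 730.] [581. -88. 711.]
148 [575.  -5. 703.] [575. -52. 707.] [576. -89. 708.]
156 [576.   2. 672.] [575. -50. 681.] [576. -90. 682.]
164 [726. 159.   1.] [730.   9.  -1.] [ 733. -109.   -1.]
[883.  94. 421.]
[884. 294. 424.]
[ 884. -130.  425.]
[ 882. -459.  406.]
[575. 531. 687.]
```

Emit:
play_rows(
  increments="1 0.02 0.033 0 8;1 0.02 0.033 0 8;1 0.02 0.033 0 8;1 0.02 0.033 0 8;1 0.02 0.033 0 8;1 0.02 0.033 0 8;1 0.02 0.033 0 8;1 0.02 0.033 0 8;1 0.02 0.033 0 8;1 0.02 0.033 0 8;1 0.02 0.033 0 8;1 0.02 0.033 0 8;1 0.02 0.033 0 8;1 0.02 0.033 0 8;1 0.02 0.033 0 8;1 0.02 0.033 0 8;1 0.02 0.033 0 8;1 0.02 0.03 0 8;1 0.01 0 0 6;1 0 0 0 0",
)

```text
t: 2.3
ee_pos: [545.5, -8.2, 222.6]
orientation: [0.373, 3.119, -0.0]
ft_force: [0.2, -0.5, -0.1]
width: 87.7
```

Run:
```python
from h import *
d=get('wrist'); save(d,'w1'); print(d['o'],d['R'].round(2).tolist(),d['vertical_fov'])
P=cloud(d); hsv=cv2.cvtColor(d['img'],cv2.COLOR_RGB2HSV); S,V=hsv[...,1],hsv[...,2]
m=((P[...,0]>500)&(P[...,1]>-80)&(P[...,1]<90)&(P[...,2]>9)&(P[...,2]<60)&(S<90)&(V<160)).astype(np.uint8)
nb,l,st,c=cv2.connectedComponentsWithStats(m)
for i in range(1,nb):
    if st[i,4]>200: q=P[l==i]; print(c[i],st[i],cv2.minAreaRect(q[:,:2].astype(np.float32)),q.min(0),q.max(0))
```

```text
[478.14994691   7.14806612 384.42289027] [[0.24, 0.94, 0.25], [0.97, -0.23, -0.06], [0.0, 0.25, -0.97]] 58.30122724578078
[296.34688655 211.95422235] [ 277  151   39  141 3517] ((594.9639282226562, -0.9645652770996094), (37.025543212890625, 150.3727264404297), 77.71593475341797) [521.00415808 -26.07703192  12.04258311] [668.82340334  30.20885947  42.31507136]
```

View pics/w1.png

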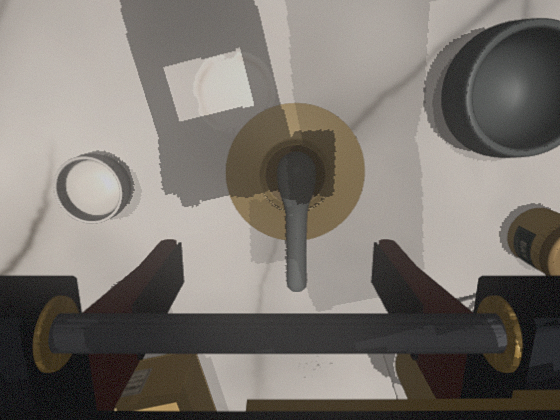

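The wrist view puts the ring at (295,172), the pestle from (295,175) to (297,290) and the mortar near (520,88), all in agreement with the top view. The grip point is about (642,-11).

Emit:
play_rows(
  increments="1 0.032 -0.001 0 0.5;1 0.032 -0.001 0 0.5;1 0.032 -0.001 0 0.3;1 0 0 -0.04 0;1 0 0 -0.04 0;1 0 0 -0.04 0;1 0 0 -0.03 0;1 0 0 -0.02 0;1 0 0 -0.02 0;1 0 0 -0.015 0;1 0 0 -0.008 0;1 0 0 -0.005 0;1 0 0 0 0;0 0 0 0 0;0 0 0 0 0;0 0 0 0 0;0 0 0 0 0;0 0 0 0 0;0 0 0 0 0;0 0 0 0 0",
)

```text
t: 4.35
ee_pos: [640.4, -12.2, 4.7]
orientation: [0.342, 3.123, -0.0]
ft_force: [-0.4, 0.8, -0.2]
width: 35.2
```

Emit:
play_rows(
  increments="0 0 0 0 0;0 0 0 0 0;0 0 0 0 0;0 0 0 0 0;0 0 0 0 0;0 0 0 0 0",
)

```text
t: 4.95
ee_pos: [640.4, -12.2, 4.7]
orientation: [-0.342, -3.123, 0.0]
ft_force: [0.6, -0.4, -0.5]
width: 21.2
```

Emit:
play_rows(
  increments="0 0 0 0.01 0;0 0 0 0.02 0;0 0 0 0.02 0;0 0 0 0.03 0;0 0 0 0.03 0;0 0 0 0.03 0;0 0 0 0.03 0;0 0 0 0.02 0;0 0 0 0 0;0 0 0 0 0",
)

```text
t: 5.95
ee_pos: [640.1, -12.1, 194.7]
orientation: [0.342, 3.123, 0.0]
ft_force: [-0.3, 0.3, -1.5]
width: 20.7
```

```bash
cat > pest.py <<'E'
from h import *
o=ctrl.get_obs(); print(o['ee_pos'],o['ft_force'],o['width'])
import sys
a=sys.argv[1]
d=get('side'); save(d,a+'side'); w=get('wrist'); save(w,a+'w')
i=np.vstack([d['img'][100:400,100:500],cv2.resize(w['img'],(400,300))]); cv2.imwrite('pics/'+a+'.png',i[:,:,::-1])
E
python3 pest.py p1
```

```text
[640.12967801 -12.11240433 194.68912628] [-0.26351469  0.31282095 -1.51130835] 20.69727003512028
```

View pics/p1.png

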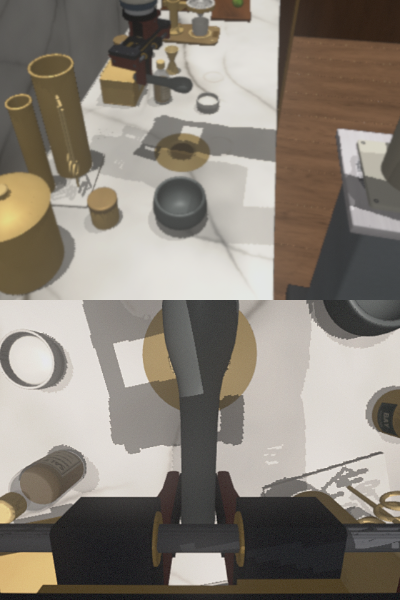

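Held nearly level (side view: pestle at (180,82) in the crop). The ring is now clear, so I measure ring, mortar and pestle head again.

```bash
cat > rm.py <<'E'
from h import *
def ringfit(d,z=1.):
    P=cloud(d); hsv=cv2.cvtColor(d['img'],cv2.COLOR_RGB2HSV); H,S=hsv[...,0],hsv[...,1]
    b=((np.hypot(P[...,0]-547,P[...,1]-9)<85)&(P[...,2]<12)&(S>90)&(H>10)&(H<35)).astype(np.uint8)
    cn=np.vstack(cv2.findContours(b,0,1)[0]); hp=plane(d,cv2.convexHull(cn).reshape(-1,2),z)[:,:2].astype(np.float32)
    return cv2.minEnclosingCircle(hp),cv2.fitEllipse(hp)[:2]
def mortfit(d,c,r=75):
    # circle through outline of points at widest part, 30..42 mm, and rim
    P=cloud(d); hsv=cv2.cvtColor(d['img'],cv2.COLOR_RGB2HSV); S,V=hsv[...,1],hsv[...,2]
    n=np.hypot(P[...,0]-c[0],P[...,1]-c[1]); out=[]
    for a,b,rr in[(28,44,(51,62)),(64,76,(44,58))]:
        m=(n<r)&(P[...,2]>a)&(P[...,2]<b)&(S<100)
        q=P[m][:,:2]; cc=np.array(c,float)
        for _ in range(4):
            k=np.hypot(*(q-cc).T); s=q[(k>rr[0]-3)&(k<rr[1]+3)]
            A=np.c_[2*s,np.ones(len(s))]; x=np.linalg.lstsq(A,(s**2).sum(1),rcond=None)[0]; cc=x[:2]
        out.append((cc.round(1),round(float(np.sqrt(x[2]+cc@cc)),1),len(s)))
    return out
E
python3 - <<'E'
from rm import *
for n in['top','side','wrist']:
    d=get(n)
    print(n); 
    try: print(ringfit(d))
    except Exception as e: print(e)
    if n!='wrist': print(mortfit(d,(512,208)))
    P=cloud(d); S=cv2.cvtColor(d['img'],cv2.COLOR_RGB2HSV)[...,1]
    m=(P[...,0]>490)&(P[...,0]<610)&(P[...,1]>-40)&(P[...,1]<60)&(P[...,2]>90)&(P[...,2]<280)&(S<90)
    q=P[m]
    if len(q)>10:
        print('pestle',len(q),q.min(0).round(),q.max(0).round())
        for a in range(500,610,20):
            s=q[abs(q[:,0]-a)<5]
            if len(s): print(a,s[:,1].min().round(),s[:,1].max().round(),s[:,2].max().round())
E
```

```text
top
(((543.0860595703125, -55.72010803222656), 24.908302307128906), ((543.5752563476562, -56.932403564453125), (7.954763889312744, 49.649436950683594)))
[(array([0., 0.]), 0.0, 0), (array([513.2, 210.7]), 48.2, 138)]
pestle 27 [602. -24. 205.] [610.   7. 279.]
600 -24.0 -8.0 279.0
side
(((545.047119140625, 13.766586303710938), 66.8140640258789), ((541.5865478515625, 14.874485969543457), (123.16280364990234, 134.02099609375)))
[(array([512., 211.]), 57.2, 212), (array([511.7, 213. ]), 50.5, 514)]
pestle 480 [520. -39. 192.] [610.  33. 280.]
520 6.0 25.0 222.0
540 3.0 32.0 228.0
560 1.0 26.0 224.0
580 -2.0 18.0 216.0
600 -39.0 10.0 280.0
wrist
(((547.3817138671875, 9.201273918151855), 71.00994873046875), ((547.6154174804688, 9.270819664001465), (140.2996368408203, 141.84066772460938)))
pestle 16244 [534. -40. 203.] [610.  28. 280.]
540 -10.0 28.0 229.0
560 -10.0 25.0 227.0
580 -11.0 15.0 219.0
600 -40.0 8.0 280.0
```

Emit:
play_rows(
  increments="0 -0.005 0.007 0 -3;0 -0.01 0.01 0 -5;0 -0.01 0.011 0 -6;0 -0.01 0.011 0 -6;0 -0.01 0.011 0 -6;0 -0.01 0.011 0 -6;0 -0.01 0.011 0 -6;0 -0.01 0.011 0 -6;0 -0.01 0.011 0 -6;0 -0.01 0.011 0 -6;0 -0.01 0.011 0 -6;0 -0.01 0.011 0 -5.5;0 -0.0065 0 0 0;0 0 0 -0.03 0;0 0 0 -0.02 0;0 0 0 0 0;0 0 0 0 0",
)

```text
t: 7.9
ee_pos: [518.8, 114.5, 144.5]
orientation: [-2.017, -2.407, 0.002]
ft_force: [-0.1, -0.4, -1.9]
width: 20.7
```

Run:
```python
from rm import *
o=ctrl.get_obs(); print(o['ee_pos'],o['orientation'],o['ft_force'],o['width'])
d=get('wrist'); save(d,'w3'); s=get('side'); 
print(mortfit(s,(512,210)),'(side: subtract ~4 in y)')
for d,n in((d,'w'),(s,'s')):
    P=cloud(d); S=cv2.cvtColor(d['img'],cv2.COLOR_RGB2HSV)[...,1]
    m=(P[...,0]>460)&(P[...,0]<580)&(P[...,1]>120)&(P[...,1]<260)&(P[...,2]>90)&(P[...,2]<200)&(S<90)
    q=P[m]; print(n,len(q),q.min(0).round(),q.max(0).round())
    for a in range(120,250,20):
        t=q[abs(q[:,1]-a)<5]
        if len(t): print(a,t[:,0].min().round(),t[:,0].max().round(),t[:,2].max().round())
    if n=='w':
        try: print(ringfit(d),mortfit(d,(512,208)))
        except Exception as e: print(e)
i=np.vstack([s['img'][100:400,100:500],cv2.resize(cv2.imread('pics/w3.png')[:,:,::-1],(400,300))]); cv2.imwrite('pics/p3.png',i[:,:,::-1])
```

```text
[518.84121512 114.49265411 144.54608646] [-2.01734811e+00 -2.40745349e+00  1.50643387e-03] [-0.09887157 -0.42854    -1.86990306] 20.731163252123164
[(array([512. , 211.1]), 57.2, 201), (array([511.8, 213.1]), 50.5, 514)] (side: subtract ~4 in y)
w 20921 [483. 120. 143.] [537. 220. 200.]
120 497.0 529.0 200.0
140 503.0 526.0 166.0
160 499.0 522.0 168.0
180 492.0 519.0 173.0
200 484.0 522.0 179.0
220 508.0 520.0 177.0
(((547.788330078125, 9.577202796936035), 70.83390045166016), ((547.3602294921875, 9.706449508666992), (140.33485412597656, 141.65289306640625))) [(array([0., 0.]), 0.0, 0), (array([512.5, 209. ]), 49.7, 4349)]
s 785 [483. 120. 143.] [540. 237. 200.]
120 494.0 528.0 200.0
140 503.0 524.0 165.0
160 499.0 522.0 166.0
180 497.0 519.0 171.0
200 487.0 519.0 177.0
220 483.0 520.0 180.0
240 496.0 508.0 170.0
```

View pics/p3.png

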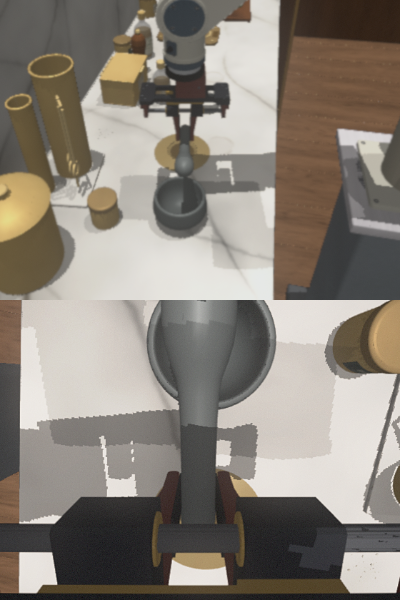

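Wrist view: the head is over the mortar's mouth but about 9 mm too far to -x. I shift, lower, release and back off upward.

Emit:
play_rows(
  increments="0 0.009 0 0 0;0 0 0 -0.02 0;0 0 0 -0.02 0;0 0 0 -0.02 0;0 0 0 -0.01 0;0 0 0 -0.006 0;0 0 0 0 0;0 0 0 0 0;1 0 0 0 0;1 0 0 0 0;1 0 0 0.01 0;1 0 0 0.03 0;1 0 0 0.04 0;1 0 0 0.04 0;1 0 0 0.04 0;1 0 0 0.02 0;1 0 0 0 0;1 0 0 0 0",
)

```text
t: 9.8
ee_pos: [527.7, 114.9, 249.0]
orientation: [2.019, 2.406, 0.001]
ft_force: [-0.6, 0.2, -0.9]
width: 87.5
```

Run:
```python
from rm import *
o=ctrl.get_obs(); print(o['ee_pos'],o['ft_force'],o['width'])
w=get('wrist'); s=get('side'); t=get('top')
for d in(w,s,t): print(mortfit(d,(512,210)))
i=np.vstack([s['img'][100:400,100:500],cv2.resize(w['img'],(400,300))]); cv2.imwrite('pics/p4.png',i[:,:,::-1])
```

```text
[527.68156485 114.85599697 248.98787976] [-0.55509535  0.17981973 -0.94581129] 87.48713854884147
[(array([512.7, 210. ]), 57.7, 5), (array([512.9, 209.3]), 50.1, 3348)]
[(array([512.2, 210.6]), 57.6, 208), (array([511.7, 213. ]), 50.5, 477)]
[(array([0., 0.]), 0.0, 0), (array([0., 0.]), 0.0, 0)]
```

View pics/p4.png

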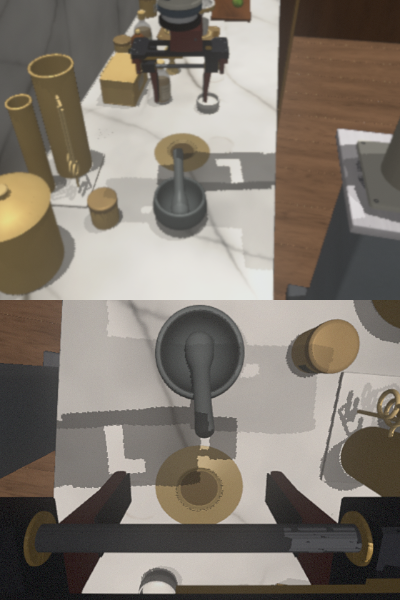

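The pestle is in the mortar, leaning towards the ring (wrist crop: head (198,350), handle end (205,432), ring (199,485)). I now go behind the mortar, fingers 60% open as a cradle, z ≈ 18.

Emit:
play_rows(
  increments="0.6 -0.006 0.035 0 0;0.6 -0.006 0.035 0 0;0.6 -0.006 0.035 0 0;0.6 -0.006 0.035 0 0;0.6 -0.005 0.035 0 0;0.6 0 0 -0.04 0;0.6 0 0 -0.04 0;0.6 0 0 -0.04 0;0.6 0 0 -0.04 0;0.6 0 0 -0.03 0;0.6 0 0 -0.02 0;0.6 0 0 -0.015 0;0.6 0 0 -0.006 0;0.6 0 0 0 0;0.6 0 0 0 0",
)

```text
t: 11.45
ee_pos: [499.4, 290.1, 18.3]
orientation: [2.019, 2.406, 0.001]
ft_force: [0.8, -0.7, 0.4]
width: 52.4
```

Run:
```python
from rm import *
o=ctrl.get_obs(); print(o['ee_pos'],o['ft_force'],o['width'])
for n in('wrist','side','top'):
    d=get(n); save(d,'b'+n); print(n,mortfit(d,(512,210)))
    try: print(ringfit(d))
    except Exception as e: print('x')
```

```text
[499.41069967 290.1137679   18.2994025 ] [ 0.82422502 -0.67008604  0.37644227] 52.353562841776956
wrist [(array([511.8, 215.5]), 52.7, 155), (array([512.4, 211.5]), 51.9, 2099)]
x
side [(array([511.6, 211.3]), 56.6, 50), (array([513.1, 208.8]), 49.9, 40)]
x
top [(array([512.3, 200.9]), 51.4, 112), (array([512.4, 207.9]), 50.2, 388)]
(((547.6807250976562, 9.242386817932129), 70.83906555175781), ((547.5166625976562, 9.184715270996094), (140.50184631347656, 141.08242797851562)))
```

Emit:
play_rows(
  increments="0.6 -0.001 -0.005 0 0;0.6 0.001 -0.005 0 0;0.6 0.001 -0.005 0 0;0.6 0.001 -0.006 0 0;0.6 0.0014 -0.008 0 0;0.6 0.0014 -0.008 0 0;0.6 0.0014 -0.008 0 0;0.6 0.0014 -0.008 0 0;0.6 0.0014 -0.008 0 0;0.6 0.0014 -0.008 0 0;0.6 0.0014 -0.008 0 0;0.6 0.0014 -0.008 0 0;0.6 0.0014 -0.008 0 0;0.6 0.0014 -0.008 0 0;0.6 0.0014 -0.008 0 0;0.6 0.001 -0.006 0 0;0.6 0 0 0 0",
)

```text
t: 13.3
ee_pos: [517.2, 173.7, 17.5]
orientation: [-2.02, -2.406, 0.002]
ft_force: [-0.2, -0.1, -1.0]
width: 52.8
```

```bash
cat > chk.py <<'E'
from rm import *
import sys
g=(float(sys.argv[1]),float(sys.argv[2]))
o=ctrl.get_obs(); print(o['ee_pos'],o['ft_force'],o['width'])
ims=[]
for n in('wrist','side','top'):
    d=get(n); ims.append(d['img'])
    try: print(n,mortfit(d,g))
    except Exception as e: print(n,'x')
    P=cloud(d); S=cv2.cvtColor(d['img'],cv2.COLOR_RGB2HSV)[...,1]
    if n!='wrist':
        m=(np.hypot(P[...,0]-g[0],P[...,1]-g[1])<75)&(P[...,2]>25)&(P[...,2]<68); print('outline z25+',P[m].min(0).round(1),P[m].max(0).round(1))
i=np.vstack([ims[1][100:400,100:500],cv2.resize(ims[0],(400,300))]); cv2.imwrite('pics/'+sys.argv[3]+'.png',i[:,:,::-1])
E
python3 chk.py 530 113 p5
```

```text
[517.18370927 173.67318553  17.47055251] [-0.22920509 -0.10711279 -1.01344338] 52.775400721538176
wrist [(array([516.5, 176.7]), 23.3, 1530), (array([517.6, 171.3]), 28.0, 354)]
side [(array([527.5, 113.7]), 57.6, 110), (array([528.2, 116.8]), 51.6, 32)]
outline z25+ [469.9  84.5  25.1] [571.2 186.3  67.9]
top [(array([526.8, 113.5]), 57.8, 26), (array([526.6, 111.7]), 50.2, 310)]
outline z25+ [469.4  55.3  25. ] [582.3 180.1  68. ]
```

View pics/p5.png

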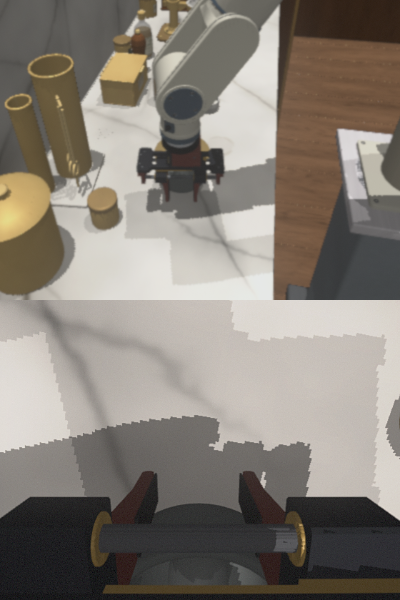

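Mortar now about (526.8,112.5), tool 62 mm behind it as predicted. I push on slowly, up the bevel.

Emit:
play_rows(
  increments="0.6 0.001 -0.003 0 0;0.6 0.001 -0.005 0 0;0.6 0.001 -0.005 0 0;0.6 0.001 -0.005 0 0;0.6 0.001 -0.005 0 0;0.6 0.001 -0.005 0 0;0.6 0.001 -0.005 0 0;0.6 0.001 -0.005 0 0;0.6 0.001 -0.005 0 0;0.6 0.001 -0.005 0 0;0.6 0.001 -0.005 0 0;0.6 0.001 -0.005 0 0;0.6 0 0 0 0",
)

```text
t: 14.75
ee_pos: [529.6, 116.0, 17.8]
orientation: [2.019, 2.406, -0.0]
ft_force: [0.3, -0.5, -0.5]
width: 52.8
```

```bash
python3 chk.py 537 55 p6
```

```text
[529.60558346 115.99782744  17.80227382] [ 0.25752355 -0.45174714 -0.45311109] 52.77495110345668
wrist [(array([540.5,  51.3]), 59.4, 68), (array([0., 0.]), 0.0, 0)]
side [(array([539.1,  58.7]), 55.8, 110), (array([0., 0.]), 0.0, 0)]
outline z25+ [482.   30.   25.3] [581.7 120.7  68. ]
top [(array([530.7,  54.5]), 49.4, 44), (array([538.4,  55.8]), 51.6, 205)]
outline z25+ [ 4.813e+02 -4.000e-01  2.500e+01] [595.7 100.3  68. ]
```

Emit:
play_rows(
  increments="0.6 0.0008 -0.004 0 0;0.6 0.0008 -0.004 0 0;0.6 0.0008 -0.004 0 0;0.6 0.0008 -0.004 0 0;0.6 0.0008 -0.004 0 0;0.6 0.0008 -0.004 0 0;0.6 0.0008 -0.004 0 0;0.6 0.0006 -0.004 0 0;0.6 0 0 0 0",
)

```text
t: 15.8
ee_pos: [535.7, 84.3, 17.7]
orientation: [2.02, 2.406, -0.0]
ft_force: [0.4, 0.7, -0.5]
width: 52.4
```

```bash
python3 chk.py 545 23 p7
```

```text
[535.6680956   84.25296883  17.67255604] [ 0.42104478  0.69151402 -0.4609138 ] 52.39596025289293
wrist [(array([0., 0.]), 0.0, 0), (array([544.6,  29.2]), 45.3, 3974)]
side [(array([544.2,  25.8]), 53.3, 61), (array([546.3,  23.2]), 53.5, 62)]
outline z25+ [487.2 -19.1  25.1] [584.   95.9  67.8]
top [(array([545.1,  22.3]), 57.7, 3), (array([545.1,  19. ]), 50.5, 260)]
outline z25+ [487.3 -34.9  25.1] [600.4  57.9  68. ]
```

View pics/p7.png

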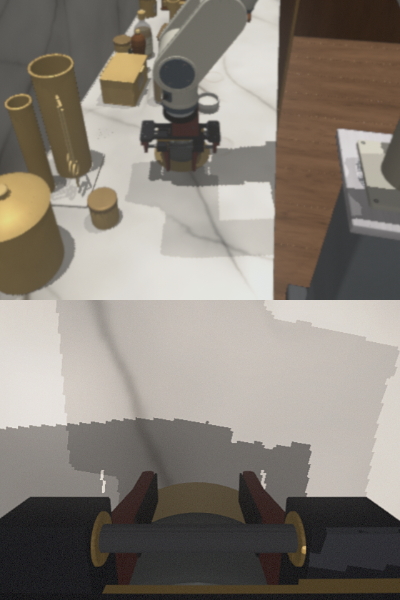

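The mortar is on the ring, about 12 mm short. Final push in small steps.

Emit:
play_rows(
  increments="0.6 0.0004 -0.002 0 0;0.6 0.0004 -0.002 0 0;0.6 0.0004 -0.002 0 0;0.6 0.0004 -0.002 0 0;0.6 0.0002 -0.001 0 0;0.6 0 -0.001 0 0;0.6 0 0 0 0;0.6 0 0 0 0",
)

```text
t: 16.75
ee_pos: [537.4, 74.8, 17.7]
orientation: [2.019, 2.406, 0.0]
ft_force: [-0.2, -0.3, -0.4]
width: 52.7
```

```bash
python3 chk.py 547 12 p8
```

```text
[537.41137459  74.80487108  17.72175638] [-0.23617172 -0.26105849 -0.36696468] 52.70110937521694
wrist [(array([536.7,  77.6]), 25.7, 801), (array([0., 0.]), 0.0, 0)]
side [(array([547.1,  14.8]), 57.2, 86), (array([0., 0.]), 0.0, 0)]
outline z25+ [489.3 -15.9  25. ] [589.5  84.8  67.7]
top [(array([546.7,  14.6]), 58.0, 4), (array([547.2,  12.2]), 50.7, 266)]
outline z25+ [489.8 -42.2  25. ] [600.8  46.4  67.9]
```

Emit:
play_rows(
  increments="0.6 0 -0.001 0 0;0.6 0 -0.001 0 0;0.6 0 -0.001 0 0;0.6 0 0 0 0;0.6 0 0 0 0",
)

```text
t: 17.4
ee_pos: [537.2, 71.8, 17.7]
orientation: [-2.019, -2.407, 0.0]
ft_force: [-0.4, 0.6, -0.1]
width: 52.7
```

```bash
python3 chk.py 547 12 p9
```

```text
[537.24454723  71.75855612  17.6603262 ] [-0.41029376  0.62901304 -0.06473874] 52.67496638229134
wrist [(array([542.1,  40.1]), 48.9, 263), (array([535.4,  81. ]), 26.9, 417)]
side [(array([546.2,  12.1]), 56.9, 115), (array([0., 0.]), 0.0, 0)]
outline z25+ [489.6 -21.   25.1] [590.2  85.3  68. ]
top [(array([546.2,  11.2]), 58.0, 12), (array([545.9,   9.9]), 50.4, 280)]
outline z25+ [489.8 -46.7  25. ] [602.4  42.6  68. ]
```

Emit:
play_rows(
  increments="0.6 -0.002 0.01 0 0;0.6 -0.004 0.02 0 0;0.6 -0.002 0.01 0 0;0.6 0 0 0.05 0;0.6 0 0 0.05 0;0.6 0 0 0.05 0;0.6 0 0 0.05 0;0.6 0 0 0.03 0;0.6 0.005 -0.035 0 0;0.6 0.005 -0.035 0 0;0.6 0.005 -0.035 0 0;0.6 0.005 -0.035 0 0;0.6 0.005 -0.035 0 0;0.6 0 -0.02 0 0;0.6 0 0 0 0;0.6 0 0 0 0",
)

```text
t: 19.15
ee_pos: [554.1, -82.8, 247.5]
orientation: [-2.02, -2.406, -0.0]
ft_force: [0.6, 1.1, 0.1]
width: 52.5
```

```bash
cat > fin.py <<'E'
from rm import *
o=ctrl.get_obs(); print(o['ee_pos'],o['ft_force'])
ims=[]
for n in('wrist','side','top'):
    d=get(n); ims.append(d['img']); print(n,mortfit(d,(547,10)))
    try: print(' ring',ringfit(d)[0])
    except Exception: print(' ring x')
    # rim plane
    P=cloud(d); k=np.hypot(P[...,0]-547.5,P[...,1]-9.5); 
    q=P[(k<56)&(k>47)&(P[...,2]>60)&(P[...,2]<85)&(P[...,1]>-10 if True else 1)]
    if len(q)>20:
        c=np.c_[q[:,:2]-[547.5,9.5],np.ones(len(q))]
        for _ in range(3):
            a=np.linalg.lstsq(c,q[:,2],rcond=None)[0]; e=q[:,2]-c@a; g=e>-2.5
            if g.sum()>15: q,c=q[g],c[g]
        print(' rimplane slope',a.round(3),len(q))
i=np.vstack([ims[1][100:400,100:500],cv2.resize(ims[0],(400,300))]); cv2.imwrite('pics/pf.png',i[:,:,::-1])
E
python3 fin.py
```

```text
[554.09343213 -82.75560636 247.50463942] [0.64429216 1.10115841 0.11808055]
wrist [(array([0., 0.]), 0.0, 0), (array([546.8,   9.6]), 49.9, 3579)]
 ring ((547.3367919921875, 9.142650604248047), 70.93831634521484)
 rimplane slope [1.0000e-03 3.0000e-03 7.1285e+01] 2067
side [(array([546.3,  11.3]), 57.6, 165), (array([545.5,  14.3]), 50.6, 352)]
 ring ((546.0062255859375, 14.10968017578125), 66.89083099365234)
 rimplane slope [ 1.000e-03 -4.000e-03  7.018e+01] 149
top [(array([546. ,  11.3]), 57.8, 6), (array([538.3,   5.8]), 43.9, 99)]
 ring ((503.9010009765625, -4.823768615722656), 44.148292541503906)
 rimplane slope [-7.500e-02 -3.500e-02  6.685e+01] 38
```

View pics/pf.png

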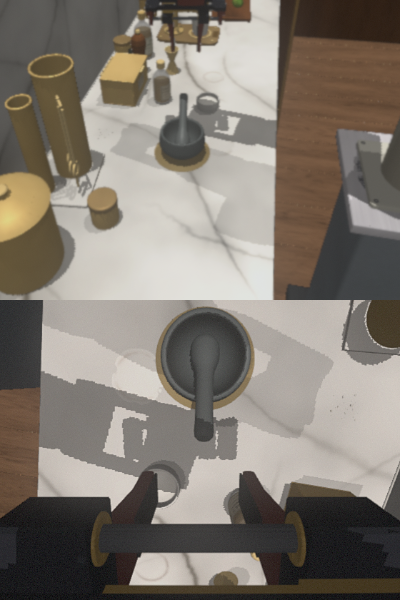

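The mortar is level (rim slope 0.003), its rim is at 71 mm (72 expected), and it sits within 1 mm of the ring's centre. The pestle is in it and the gripper is clear.

```bash
python3 -c "
from workcell import ctrl
print(ctrl.close_job())"
```

```text
the job is handed in; nothing more can be done
None
```

The job is handed in at about 19 s: the mortar stands in the ring's dish with the pestle in it, head down. I gripped the pestle near its handle end and released it with its head over the mortar's mouth. I then pushed the mortar from behind with the fingers 60% open as a cradle, over the bevel and into the dish.

**Last checks, wrist camera:**
- **Centring:** the mortar's rim centre was at (546.8, 9.6) and the ring's centre at (547.3, 9.1), so it is about 0.7 mm off.
- **Height and level:** the rim was at about 71 mm (72 expected when seated), with a slope of about 0.003 rad.
- **Pestle:** in the last picture it leans on the rim with its head at the bottom of the hollow. I did not measure the head's position.
- **Gripper:** it was well clear, with its tip 247 mm up.

**Checks that disagreed:**
- **Side camera:** it read y about 4–5 mm high for mortar and ring alike, so their offset from each other still agreed.
- **Top camera:** the arm partly blocked its last view, so I discarded its ring and rim fits.

I did not re-measure the bystanders at the end. The arm's path stayed clear of them, and the salt cellar and tin look unmoved in the last picture.

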